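# Open the paper safe with its lid lever and hold it open

### The job

Open the light-tight paper safe and keep it open: with the fingertips turn the keeper on its front edge all the way aside, so that it lies along the front and clear of the lid, then press the paddle at the long end of the side lever all the way down to its stop, so that the short end lifts the heavy lid. The lid falls shut by itself, so finish with the fingers still pressing the paddle fully down and the lid standing open. Pick nothing up, leave the lid itself untouched, and leave the other things on the table where they stand.

Things in the scene. Friction and masses are not known exactly. Their poses are not given: they have to be found in the camera images.
- safe: Grey sheet-metal box, screwed down, 140 wide (its x) x 190 deep (its y) x 96 mm high, with a dark steel lid hinged along its back (+y) top edge; the lid's top is at height 103 mm. Origin: centre of the underside. Its front looks to its -y, the lever runs along its -x side. It stands at a different place and yaw each time.
- lid (a joint): Opening angle of the heavy lid (0.7 to 1.15 kg), rad: 0 shut, about 0.62 when the lever is fully down (then its front edge is about 115 mm higher). Falls shut when the lever is released. It cannot rise while the keeper's nose lies on it.
- keeper (a joint): Angle of the keeper, rad: 0 = its nose points straight over the lid (locked), 1.6 = stop, lying along the front (free). It clears the lid from about 1.2. It starts a little off 0, and stays where it is left (friction; about 1.5 N on the knob). Seen from above it turns anticlockwise, that is, its knob first goes to the safe's +x.
- keeper_pivot (a point): Upright pivot of the keeper, a steel turn button (bar 10 x 64 mm, 6 mm thick), in front of the lid's front edge: at safe x 36, y -114, height 108 mm.
- keeper_knob (a point): Middle of the keeper's upright black knob (15 mm diameter, 26 mm high, its top at height 137 mm), 28 mm from the pivot on the tail of the bar, across from the nose; at angle 0 it is 28 mm in front (-y) of the pivot, at 1.57 it is 28 mm to the +x side of it.
- lever (a joint): Angle of the rocking lever, rad: 0 at rest (long end up), 0.64 at its stop (long end down). It goes back with the lid's weight. Its pivot axis is level, along the safe's x, at safe x -92, y 0, height 100 mm; the long arm is 170 mm, the short arm with a roller under an ear of the lid 52 mm. With the keeper on the lid it goes down no farther than about 0.04.
- paddle_top (a point): Middle of the paddle's top face (plate with ribbed black pad, 72 along the safe's x, 42 mm across), at the long end of the lever, in front of the safe. At rest: safe x -60, y -160, height 158 mm, sloping 18 degrees, outer edge higher; at the stop: y -163, height 51 mm, sloping 19 degrees the other way. Takes 4 to 8 N to press and hold; the stop is hard, the force climbs steeply against it.
- film_can_a: Black film can with grey cap, 34 mm diameter x 51 mm, standing in front of the paddle. Bystander; origin under its centre.
- film_can_c: Black film can with orange-red cap, 34 mm diameter x 51 mm, standing beside the other can. Bystander.
- loupe: Loupe, 47 mm diameter x 42 mm, standing behind the safe. Bystander.
- bottle_wetting: Small brown bottle, 43 mm diameter x 82 mm, at the right back. Bystander.
- film_reel: White film reel, 69 mm diameter x 43 mm, at the right. Bystander.

How it is judged:
By the outcome, as a careful person would: the job done as asked, in the order asked, and still so for the second after the job is handed in, while the arm keeps its last pose, push and grip.
It also fails if it takes over 40 s, if anything falls off the work surface, if the arm or the gripper's body presses on something with over 40 N, if the wrist force passes 120 N, or if a joint passes its speed limit or range.

### The arm

A 6-joint arm with a two-finger parallel gripper is mounted at the origin on the work surface; the furniture and walls round the work are solid. World frame = base frame: x ahead of the robot, y to its left, z up, the work surface at z = 0. Lengths are in mm, angles in degrees, forces in N, time in s.
With the tool pointing down it reaches from about 350 to 850 mm from the base axis. Payload 8.1 kg.
Tool frame: the origin (TCP) lies at the very end of the fingers, on their centre line; the grasp point (between the pads) lies r.tcp_to_grasp behind it (r.tcp_to_grasp is the distance from the TCP to the grasp point, in mm); z points along the fingers, y is the line along which they close (so a half turn about z gives the same grasp; the last joint's range is limited). The gripper opens to 85 mm and grips with 20 to 120 N. Pads are 22 mm wide; open, the fingers measure 114 mm over their backs; the gripper's body (76 mm by 85 mm) begins 54 mm behind the grasp point. The pads swing forward as they close: fully open they stand 13 mm farther back than shut.
Start: joints at [63.633, 7.471, 85.268, -0, 87.261, -4.893], TCP at [219.631, 558.361, 231.292] pointing down, gripper open.
Joint ranges: [-169.43, 169.43], [-51.17, 129.36], [1.28, 143.12], [-76.62, 256.62], [0, 156.53], [-152.29, 152.29]. Speed limits (degrees/s): [136.94, 136.94, 159.86, 180, 180, 180].

### API

Orientations are given as [roll, pitch, yaw] about the fixed x, y, z axes, in that order (R = Rz(yaw) Ry(pitch) Rx(roll)).
In Python, from bench import sense, viewer, order, r gives the robot as it stands.
- The arm moves only by the tool carry_out, never from a script. Its argument "increments" is one flat list of numbers, 7 for each row, row after row: the shift along the tool's x, y, z as a fraction of full scale, then the turn, a rotation vector about the tool's x, y, z as a fraction of full scale, then the opening, from -1 (shut) to 1 (fully open). A call has exactly 10 rows; each row is the pose to reach, as a shift and turn from the pose commanded when the call began, along the tool's axes at that moment, turning the shorter way round; what a row does not reach only later rows make up. Full scale, the value 1, is 400 mm for a shift and 2 pi rad for a turn. A row lasts 1/8 s, in which the tool goes at most 62.5 mm and 10.7 degrees, less where a joint would pass 70% of its speed; a pose out of reach is approached as far as the arm can. A call with a number of a shift or a turn outside -1 to 1 is refused whole. A call with a gripper value outside its range is refused whole. The fingers move at their own pace and stop on an object; "force" is the grip in N (left out, the last holds). Time passes only in rows, so rows that repeat a pose let the fingers close, or fill a call up. It gives the time, the measured TCP pose, the force, the opening and the grip force at its end, in the units of the state.
- sense(): the state, without advancing time (a new reading comes with each control period).
- viewer.snapshot(name): name is "side" or "top"; returns the picture (400x640x3 uint8, red, green, blue); there is no depth.
- viewer.get_calibration(name): a dict with "fx", "fy", "cx", "cy" (pixels), "R" (3x3) and "t" (3): a world point X has camera coordinates R X + t. Camera axes: x right, y down, z forward; pixel columns grow to the right and rows downward; lengths in mm; the calibration is good to about 2 mm. A picture is of the moment at which its call begins. get_calibration takes no time and is no camera call.
- order.hand_in(): hands the job in; it is judged then, once.
The state is a dict: "time": time; "joint_pos": joint angles; "qd": joint speeds; "joint_efforts": joint torques, N m; "tool_pos": TCP position; "tcp_rot": TCP orientation; "ft_force": force on the tool from outside, world axes, zero at the start; "wrist_torque": the same for the moment, N m; "finger_gap": finger opening in mm; "grip_force": force on a finger pad.
Only numpy, scipy, OpenCV 4.12 (cv2) and the standard library are available. Lean on these libraries where they do the work, as an engineer would, in place of code of your own. Each camera call takes 0.05 s, during which the arm holds its last target. There are 200 camera calls.

## Working session

There is one attempt and no reset: what is moved stays moved. The work goes in short steps, Python scripts to look and compute and a tool call to move; the robot and the scene stay as the last step left them, time stands still between calls to the robot, and variables do not carry over. Pictures are saved under pics/ and viewed, at most 10 in all, crops included, and the job is handed in when it is done.

Besides the shell and the picture viewer there is one more tool, called as a command line: name --argument value ..., lists and objects as JSON in quotes. carry_out: Moves the arm, as the interface text tells. Its arguments: {"type":"object","properties":{"increments":{"type":"array"},"force":{"type":"number"}},"required":["increments"]}

```bash
mkdir -p pics; ls; python3 - <<'E'
from bench import sense, viewer, order, r
import cv2
print(sense()); print(r.tcp_to_grasp)
for n in("side","top"):
    cv2.imwrite(f"pics/{n}0.png",cv2.cvtColor(viewer.snapshot(n),cv2.COLOR_RGB2BGR)); c=viewer.get_calibration(n); print({k:(v if isinstance(v,(int,float)) else __import__('numpy').round(v,4).tolist()) for k,v in c.items()})
E
```

```text
pics
{'time': 0.0, 'joint_pos': array([ 6.36326491e+01,  7.51625324e+00,  8.53296606e+01,  1.24813174e-03,
        8.72629134e+01, -4.89313571e+00]), 'qd': array([-0.02812178,  0.07937087,  0.1090109 ,  0.00672692, -0.06664787,
       -0.01159887]), 'joint_efforts': array([-1.02929021e-04, -5.69387877e+01, -5.00562251e+01, -2.45518795e-04,
        1.42746998e-02,  5.09645156e-05]), 'tool_pos': array([219.371693  , 557.85524422, 230.2288582 ]), 'tcp_rot': array([-1.79891676e+02, -1.05247419e-02,  1.58525714e+02]), 'ft_force': array([-0.68062201, -0.36106279,  0.71110552]), 'wrist_torque': array([ 0.00936045, -0.00166521, -0.053235  ]), 'grip_force': 0.0, 'finger_gap': 85.38050869410644}
18.700000000000003
{'fx': 370.3258256504046, 'fy': 370.3258256504046, 'cx': 319.1177420277194, 'cy': 202.92376425503795, 'R': [[0.9842, -0.1768, -0.0017], [-0.1107, -0.6088, -0.7855], [0.1379, 0.7733, -0.6188]], 't': [-436.7695, 113.8454, 876.744]}
{'fx': 368.34998908431686, 'fy': 368.34998908431686, 'cx': 326.1277896892399, 'cy': 195.61929266863064, 'R': [[0.0289, -0.9995, -0.0132], [-0.994, -0.0273, -0.1063], [0.1059, 0.0162, -0.9942]], 't': [-27.2462, 454.9106, 927.3281]}
```

View pics/side0.png

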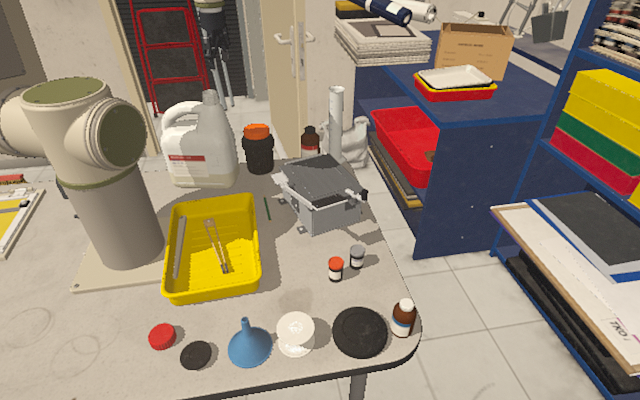

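View pics/top0.png

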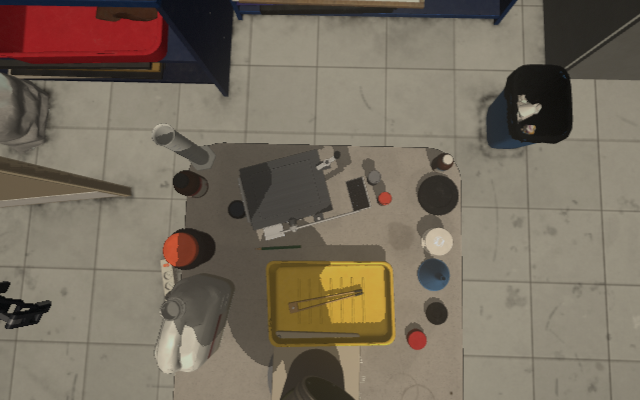

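The side view shows the safe at about (320,190) with its front toward the lower right. In the top view the lid spans about (240–330, 150–230), the keeper is near (327,162) with its knob at about (337,155), the paddle is at (357,192), and the cans are at (374,177) and (385,198). I'll enlarge the top view and mask the parts.

```bash
cat > h.py <<'E'
import numpy as np, cv2
from bench import sense, viewer, order, r
def ray(n,px,z):
    c=viewer.get_calibration(n);R=np.array(c["R"]);t=np.array(c["t"])
    d=R.T@np.array([(px[0]-c["cx"])/c["fx"],(px[1]-c["cy"])/c["fy"],1]);o=-R.T@t
    return o+d*(z-o[2])/d[2]
def proj(n,X):
    c=viewer.get_calibration(n);p=np.array(c["R"])@X+np.array(c["t"])
    return np.array([c["fx"]*p[0]/p[2]+c["cx"],c["fy"]*p[1]/p[2]+c["cy"]])
E
python3 - <<'E'
from h import *
a=cv2.imread("pics/top0.png")[135:250,225:405]; b=cv2.imread("pics/side0.png")[145:245,265:385]
A=cv2.resize(a,None,fx=4.4,fy=4.4,interpolation=cv2.INTER_CUBIC)
cv2.imwrite("pics/topc.png",A); cv2.imwrite("pics/sidec.png",cv2.resize(b,None,fx=6,fy=6,interpolation=cv2.INTER_CUBIC))
E
```

```text
(no output)
```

View pics/topc.png

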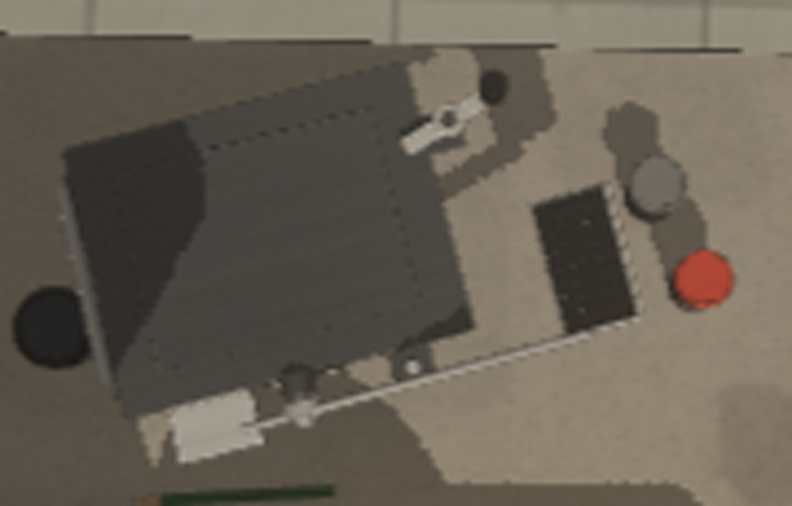

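View pics/sidec.png

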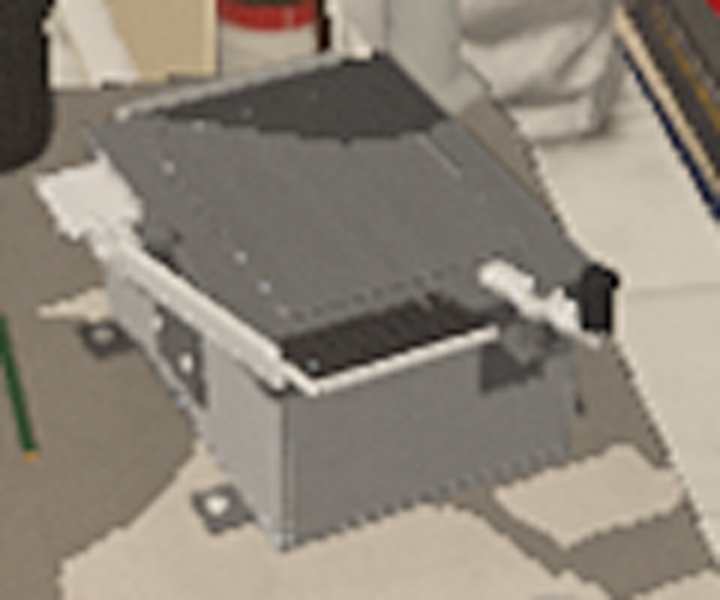

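The crops are clear. In the top crop the lid corners are at (65,150), (405,65), (470,328) and (130,415). The keeper pivot is at (447,120), the knob top at (493,84), and the paddle corners are at (533,207), (605,185), (638,318) and (567,333).

```bash
python3 - <<'E'
from h import *
T=lambda p:(p[0]/4.4+225-.4,p[1]/4.4+135-.4)
np.set_printoptions(precision=1,suppress=True)
L=[ray("top",T(p),103)[:2] for p in[(65,150),(405,65),(470,328),(130,415)]]
print("lid",L, [np.linalg.norm(L[i]-L[i-1]) for i in range(4)])
pv=ray("top",T((447,120)),112)[:2];kn=ray("top",T((493,84)),137)[:2]
pc=[ray("top",T(p),z)[:2] for p,z in[((533,207),152),((605,185),165),((638,318),165),((567,333),152)]]
pad=np.mean(pc,0);print("piv",pv,"knob",kn,np.linalg.norm(pv-kn),"pad",pad,pc)
# side view: knob, pad
S=lambda p:(p[0]/6+265-.4,p[1]/6+145-.4)
print("side knob",ray("side",S((600,270)),137)[:2],"pad",ray("side",S((390,338)),158)[:2])
print("side lid",[ray("side",S(p),103)[:2] for p in[(85,125),(375,55)]])
# safe fit: lid rear/front mid + pivot + pad
src=np.array([[36,-114],[-60,-160]]+[[70,-95],[-70,-95]]);
d=np.array([pv,pad,L[1],L[2]])
s0,d0=src.mean(0),d.mean(0);H=(src-s0).T@(d-d0);yaw=np.arctan2(H[0,1]-H[1,0],H[0,0]+H[1,1])
R=np.array([[np.cos(yaw),-np.sin(yaw)],[np.sin(yaw),np.cos(yaw)]]);o=d0-R@s0
print("yaw",np.degrees(yaw),"o",o,"resid",d-(src@R.T+o))
print("knob in safe",R.T@(kn-o),"edge yaws",[np.degrees(np.arctan2(*(v[::-1]))) for v in(L[1]-L[2],L[0]-L[1],L[0]-L[3],L[3]-L[2],pv-kn)])
for n,p in[("cana",(657,187)),("canc",(704,279))]:
    X=ray("top",T(p),51)[:2];print(n,X,R.T@(X-o))
E
```

```text
lid [array([506.2, 193.8]), array([558.1,  10.3]), array([415.4, -29.1]), array([363.7, 151.2])] [np.float64(148.65784172210917), np.float64(190.68105035092157), np.float64(148.02297960039465), np.float64(187.5305723596888)]
piv [526.4 -13.7] knob [541.1 -37.7] 28.147485130173397 pad [447.1 -86.3] [array([474.6, -59.5]), array([484.8, -94.9]), array([ 418.3, -112.5]), array([410.8, -78.2])]
side knob [541.4 -38.8] pad [449.7 -91.8]
side lid [array([362.6, 151.1]), array([500., 187.])]
yaw 15.946708844865306 o [460.6  83.5] resid [[-0.2  2.5]
 [ 0.2  0.6]
 [ 4.  -1.1]
 [-4.1 -2. ]]
knob in safe [  44.1 -138.6] edge yaws [np.float64(15.426583968855228), np.float64(105.78870455358718), np.float64(16.64281996192327), np.float64(105.97852962529595), np.float64(121.5977319002339)]
cana [ 502.8 -133.8] [ -19.1 -220.6]
canc [ 450.6 -161.3] [ -76.9 -232.6]
```

Everything is consistent: pivot–knob distance 28.1 mm, lid depth 190 mm, safe yaw about 16°, keeper at about 0.3 rad, and both views agree on the knob. With the tool yaw left as it is, tool y points about 68° in the world. That is the mean push direction, so no turn is needed. I'll shut the fingers, raise the arm and move over.

carry_out --increments '[0, 0, -0.15, 0, 0, 0, -1, 0, 0, -0.3, 0, 0, 0, -1, 0, 0, -0.375, 0, 0, 0, -1, -0.57, -0.63, -0.375, 0, 0, 0, -1, -0.57, -0.63, -0.375, 0, 0, 0, -1, -0.57, -0.63, -0.375, 0, 0, 0, -1, -0.57, -0.63, -0.375, 0, 0, 0, -1, -0.57, -0.63, -0.375, 0, 0, 0, -1, -0.57, -0.63, -0.375, 0, 0, 0, -1, -0.57, -0.63, -0.375, 0, 0, 0, -1]' --force 40

```text
time: 1.35
tool_pos: [340.1, 238.9, 381.2]
tcp_rot: [-180.0, 0.0, 158.3]
ft_force: [-0.2, 0.4, -0.2]
finger_gap: 0.3
grip_force: 0.0
```

carry_out --increments '[-0.722, -0.571, 0, 0, 0, 0, -1, -0.722, -0.571, 0, 0, 0, 0, -1, -0.722, -0.571, 0, 0, 0, 0, -1, -0.722, -0.571, 0, 0, 0, 0, -1, -0.722, -0.571, 0, 0, 0, 0, -1, -0.722, -0.571, 0, 0, 0, 0, -1, -0.722, -0.571, 0.15, 0, 0, 0, -1, -0.722, -0.571, 0.3, 0, 0, 0, -1, -0.722, -0.571, 0.45, 0, 0, 0, -1, -0.722, -0.571, 0.45, 0, 0, 0, -1]'

```text
time: 2.6
tool_pos: [520.9, -75.7, 195.1]
tcp_rot: [-179.9, -0.7, 158.6]
ft_force: [0.4, -0.3, 1.7]
finger_gap: 0.2
grip_force: 0.0
```

```bash
python3 - <<'E'
from h import *
s=sense();print(s["tool_pos"],s["tcp_rot"],s["ft_force"])
for n,x,y,w,h in(("top",290,130,120,90),("side",300,120,130,97)):
    I=cv2.cvtColor(viewer.snapshot(n),cv2.COLOR_RGB2BGR);print(n,proj(n,s["tool_pos"]),proj(n,np.array([541,-38,137])))
    cv2.imwrite(f"pics/{n}1.png",cv2.resize(I[y:y+h,x:x+w],None,fx=5,fy=5,interpolation=cv2.INTER_CUBIC))
a=cv2.imread("pics/side1.png")
E
```

```text
[520.90614603 -75.6966036  195.10783539] [-179.9288248    -0.69173633  158.58581077] [ 0.37477799 -0.32067893  1.65194404]
top [354.61340419 157.47553649] [336.79483363 153.7580313 ]
side [361.95403731 178.37124036] [364.32418825 189.41664521]
```

View pics/side1.png

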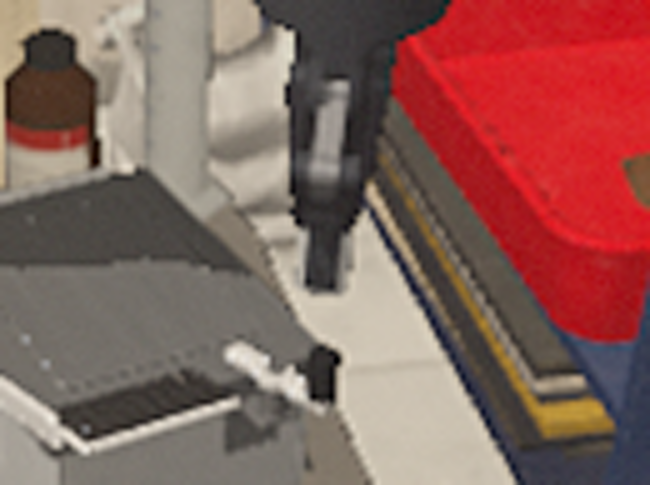

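The crop shows the shut fingertips at (322,290), within a few pixels of where the TCP projects (310,292). The knob at (322,375) is still untouched. I'll lower beside the knob.

carry_out --increments '[0, 0, 0.06, 0, 0, 0, -1, 0, 0, 0.12, 0, 0, 0, -1, 0, 0, 0.18, 0, 0, 0, -1, 0, 0, 0.208, 0, 0, 0, -1, 0, 0, 0.208, 0, 0, 0, -1, 0, 0, 0.208, 0, 0, 0, -1, 0, 0, 0.208, 0, 0, 0, -1, 0, 0, 0.208, 0, 0, 0, -1, 0, 0, 0.208, 0, 0, 0, -1, 0, 0, 0.208, 0, 0, 0, -1]'

```text
time: 3.95
tool_pos: [524.7, -77.9, 118.1]
tcp_rot: [-180.0, -0.0, 158.5]
ft_force: [-0.3, -0.6, 0.5]
finger_gap: -0.4
grip_force: 0.0
```

carry_out --increments '[-0.003, 0.05, 0, 0, 0, 0, -1, -0.008, 0.062, 0, 0, 0, 0, -1, -0.0125, 0.072, 0, 0, 0, 0, -1, -0.0155, 0.084, 0, 0, 0, 0, -1, -0.016, 0.096, 0, 0, 0, 0, -1, -0.014, 0.108, 0, 0, 0, 0, -1, -0.011, 0.12, 0, 0, 0, 0, -1, -0.005, 0.131, 0, 0, 0, 0, -1, 0, 0.139, 0, 0, 0, 0, -1, 0, 0.142, 0, 0, 0, 0, -1]'

```text
time: 5.2
tool_pos: [545.1, -25.4, 118.0]
tcp_rot: [-179.9, -0.0, 158.5]
ft_force: [-1.2, -6.7, 1.1]
finger_gap: 0.2
grip_force: 3.6
```

```bash
python3 - <<'E'
from h import *
s=sense();print(s["tool_pos"],s["ft_force"])
n="side";I=cv2.cvtColor(viewer.snapshot(n),cv2.COLOR_RGB2BGR);print(proj(n,np.array([553,-6,137])))
cv2.imwrite(f"pics/{n}2.png",cv2.resize(I[150:240,300:420],None,fx=5,fy=5,interpolation=cv2.INTER_CUBIC))
E
```

```text
[545.0524953  -25.35941321 117.98740592] [-1.24983651 -6.70325792  1.0507864 ]
[365.58072017 180.90480194]
```

View pics/side2.png

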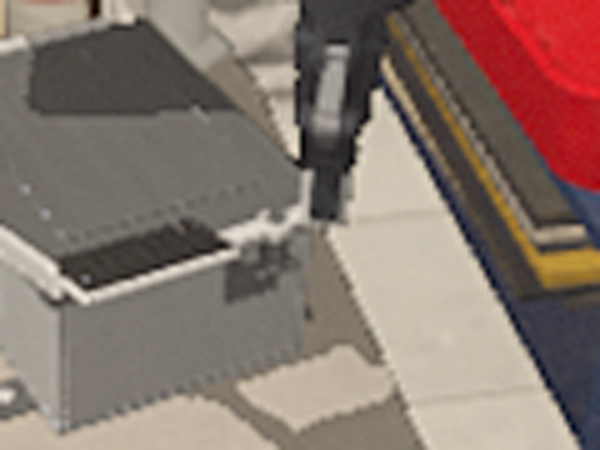

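The keeper now lies along the front, with its bar at about (270,220) and the knob behind the fingers. The force has risen to 7 N against 1.5 N of friction, so it is probably at the stop. I'll push slightly more to confirm, then back off and rise.

carry_out --increments '[0.003, 0.008, 0, 0, 0, 0, -1, 0.003, 0.008, 0, 0, 0, 0, -1, 0.003, 0.008, 0, 0, 0, 0, -1, 0.003, 0.008, 0, 0, 0, 0, -1, 0.003, 0.008, 0, 0, 0, 0, -1, 0.003, 0.008, 0, 0, 0, 0, -1, 0.003, 0.008, 0, 0, 0, 0, -1, 0.003, 0.008, 0, 0, 0, 0, -1, 0.003, 0.008, 0, 0, 0, 0, -1, 0.003, 0.008, 0, 0, 0, 0, -1]'

```text
time: 6.5
tool_pos: [545.0, -24.7, 118.0]
tcp_rot: [-179.7, 0.0, 158.5]
ft_force: [-3.1, -15.6, 0.4]
finger_gap: 0.0
grip_force: 7.9
```

It's at the stop: force rises with no movement. I'll back off straight and rise.

carry_out --increments '[0, -0.05, 0, 0, 0, 0, -1, 0, -0.1, 0, 0, 0, 0, -1, 0, -0.1, -0.1, 0, 0, 0, -1, 0, -0.1, -0.2, 0, 0, 0, -1, 0, -0.1, -0.28, 0, 0, 0, -1, 0, -0.1, -0.28, 0, 0, 0, -1, 0, -0.1, -0.28, 0, 0, 0, -1, 0, -0.1, -0.28, 0, 0, 0, -1, 0, -0.1, -0.28, 0, 0, 0, -1, 0, -0.1, -0.28, 0, 0, 0, -1]'

```text
time: 7.75
tool_pos: [530.6, -58.7, 229.4]
tcp_rot: [-180.0, -0.1, 158.5]
ft_force: [0.2, -0.0, -0.4]
finger_gap: -0.2
grip_force: 0.0
```

```bash
python3 - <<'E'
from h import *
s=sense();print(s["tool_pos"],s["tcp_rot"],s["ft_force"])
ims=[]
for n,x,y in(("top",285,130),("side",300,145)):
    I=cv2.cvtColor(viewer.snapshot(n),cv2.COLOR_RGB2BGR);print(n,proj(n,np.array([553,-6,137])))
    ims.append(cv2.resize(I[y:y+90,x:x+100],None,fx=4,fy=4,interpolation=cv2.INTER_CUBIC))
cv2.imwrite("pics/both3.png",np.hstack(ims))
E
```

```text
[530.59015812 -58.73980319 229.42373917] [-1.79991010e+02 -6.58151813e-02  1.58529843e+02] [ 0.24858165 -0.01545759 -0.42830437]
top [323.05577268 148.29597966]
side [365.58072017 180.90480194]
```

View pics/both3.png

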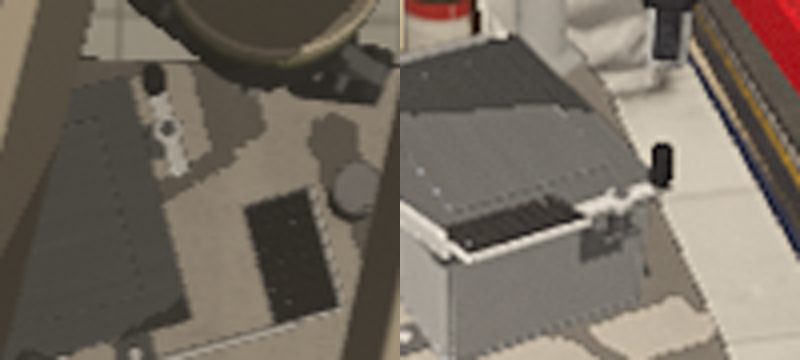

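The keeper is free. Its knob is at top-view pixel (323,149), exactly where predicted, and the bar lies along the front. Next I'll move over the paddle.

carry_out --increments '[0.085, -0.07, 0, 0, 0, 0, -1, 0.171, -0.138, 0, 0, 0, 0, -1, 0.171, -0.138, 0, 0, 0, 0, -1, 0.171, -0.138, 0.05, 0, 0, 0, -1, 0.171, -0.138, 0.1, 0, 0, 0, -1, 0.171, -0.138, 0.14, 0, 0, 0, -1, 0.171, -0.138, 0.14, 0, 0, 0, -1, 0.171, -0.138, 0.14, 0, 0, 0, -1, 0.171, -0.138, 0.14, 0, 0, 0, -1, 0.171, -0.138, 0.14, 0, 0, 0, -1]'

```text
time: 9.1
tool_pos: [447.4, -85.3, 174.8]
tcp_rot: [180.0, 0.1, 158.5]
ft_force: [0.5, 0.1, -0.5]
finger_gap: -0.2
grip_force: 0.0
```

carry_out --increments '[0, 0, 0.025, 0, 0, 0, -1, 0, 0, 0.04, 0, 0, 0, -1, -0.003, -0.004, 0.055, 0, 0, 0, -1, -0.006, -0.008, 0.075, 0, 0, 0, -1, -0.009, -0.012, 0.095, 0, 0, 0, -1, -0.011, -0.015, 0.115, 0, 0, 0, -1, -0.013, -0.018, 0.135, 0, 0, 0, -1, -0.015, -0.02, 0.155, 0, 0, 0, -1, -0.015, -0.02, 0.175, 0, 0, 0, -1, -0.015, -0.02, 0.185, 0, 0, 0, -1]'

```text
time: 10.35
tool_pos: [449.9, -94.9, 100.0]
tcp_rot: [-180.0, 0.0, 158.5]
ft_force: [-1.6, 0.4, 7.5]
finger_gap: -0.0
grip_force: 3.5
```

carry_out --increments '[0, 0, 0.015, 0, 0, 0, -1, 0.001, 0.002, 0.03, 0, 0, 0, -1, 0.003, 0.004, 0.045, 0, 0, 0, -1, 0.005, 0.006, 0.06, 0, 0, 0, -1, 0.007, 0.009, 0.075, 0, 0, 0, -1, 0.009, 0.012, 0.09, 0, 0, 0, -1, 0.009, 0.012, 0.09, 0, 0, 0, -1, 0.009, 0.012, 0.09, 0, 0, 0, -1, 0.009, 0.012, 0.09, 0, 0, 0, -1, 0.009, 0.012, 0.09, 0, 0, 0, -1]'

```text
time: 11.6
tool_pos: [448.0, -88.9, 64.1]
tcp_rot: [180.0, -0.0, 158.5]
ft_force: [0.4, -1.5, 1.6]
finger_gap: 0.2
grip_force: 1.0
```

carry_out --increments '[0, 0, 0.003, 0, 0, 0, -1, 0, 0, 0.006, 0, 0, 0, -1, 0, 0, 0.009, 0, 0, 0, -1, 0, 0, 0.012, 0, 0, 0, -1, 0, 0, 0.015, 0, 0, 0, -1, 0, 0, 0.018, 0, 0, 0, -1, 0, 0, 0.018, 0, 0, 0, -1, 0, 0, 0.018, 0, 0, 0, -1, 0, 0, 0.018, 0, 0, 0, -1, 0, 0, 0.018, 0, 0, 0, -1]'

```text
time: 12.85
tool_pos: [448.1, -89.0, 56.9]
tcp_rot: [180.0, 0.0, 158.5]
ft_force: [0.9, 1.3, 4.2]
finger_gap: 0.3
grip_force: 1.6
```

```bash
python3 - <<'E'
from h import *
s=sense();print(s["tool_pos"],s["ft_force"])
ims=[]
for n,x,y in(("top",255,130),("side",260,110)):
    I=cv2.cvtColor(viewer.snapshot(n),cv2.COLOR_RGB2BGR)
    ims.append(cv2.resize(I[y:y+150,x:x+133],None,fx=3,fy=3,interpolation=cv2.INTER_CUBIC))
cv2.imwrite("pics/both4.png",np.hstack(ims))
E
```

```text
[448.12188927 -88.97222988  56.90293568] [0.85169681 1.29035809 4.21856709]
```

View pics/both4.png

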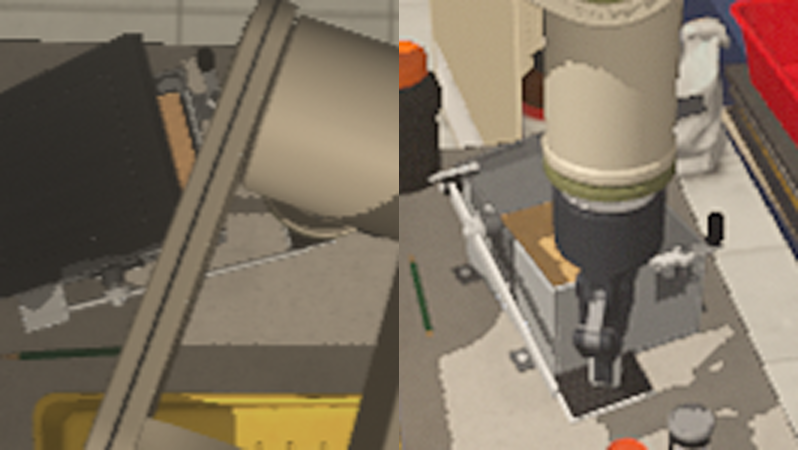

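The lid stands open and the fingertips are on the paddle, at right-crop (605,385). The force is still only about 4 N, so the stop isn't reached yet. I'll creep down.

carry_out --increments '[0, 0, 0.002, 0, 0, 0, -1, 0, 0, 0.004, 0, 0, 0, -1, 0, 0, 0.006, 0, 0, 0, -1, 0, 0, 0.006, 0, 0, 0, -1, 0, 0, 0.006, 0, 0, 0, -1, 0, 0, 0.006, 0, 0, 0, -1, 0, 0, 0.006, 0, 0, 0, -1, 0, 0, 0.006, 0, 0, 0, -1, 0, 0, 0.006, 0, 0, 0, -1, 0, 0, 0.006, 0, 0, 0, -1]'

```text
time: 14.2
tool_pos: [448.1, -89.0, 54.5]
tcp_rot: [-180.0, 0.0, 158.5]
ft_force: [0.0, 2.0, 4.2]
finger_gap: -0.0
grip_force: 2.0
```

carry_out --increments '[0, 0, 0.002, 0, 0, 0, -1, 0, 0, 0.004, 0, 0, 0, -1, 0, 0, 0.006, 0, 0, 0, -1, 0, 0, 0.006, 0, 0, 0, -1, 0, 0, 0.006, 0, 0, 0, -1, 0, 0, 0.006, 0, 0, 0, -1, 0, 0, 0.006, 0, 0, 0, -1, 0, 0, 0.006, 0, 0, 0, -1, 0, 0, 0.006, 0, 0, 0, -1, 0, 0, 0.006, 0, 0, 0, -1]'

```text
time: 15.45
tool_pos: [448.3, -89.0, 52.9]
tcp_rot: [180.0, 0.0, 158.5]
ft_force: [-4.2, 2.1, 13.4]
finger_gap: -0.0
grip_force: 5.5
```

carry_out --increments '[0, 0, 0.002, 0, 0, 0, -1, 0, 0, 0.003, 0, 0, 0, -1, 0, 0, 0.003, 0, 0, 0, -1, 0, 0, 0.003, 0, 0, 0, -1, 0, 0, 0.003, 0, 0, 0, -1, 0, 0, 0.003, 0, 0, 0, -1, 0, 0, 0.003, 0, 0, 0, -1, 0, 0, 0.003, 0, 0, 0, -1, 0, 0, 0.003, 0, 0, 0, -1, 0, 0, 0.003, 0, 0, 0, -1]'

```text
time: 16.7
tool_pos: [448.8, -89.3, 52.4]
tcp_rot: [180.0, 0.1, 158.5]
ft_force: [-4.9, 3.1, 18.3]
finger_gap: 0.1
grip_force: 8.1
```

The paddle is against its stop: force climbs to 18 N while the tip barely moves. The hold is steady, so I'm handing in.

```bash
python3 -c "
from bench import order,sense
s=sense();print(s['tool_pos'],s['ft_force']);print(order.hand_in())"
```

```text
[448.806413   -89.27622181  52.41336067] [-4.87229504  3.134515   18.27689736]
the job is handed in; nothing more can be done
None
```

The safe is open and handed in at about 17 s: the keeper is turned to its stop and clear of the lid, and the shut fingers hold the paddle on its stop at about 18 N with the lid open.

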